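Clear the glass chips off the scoring board

TASK

Scoring glass plates has left five sharp glass chips on the white board. Take the grey scraper block by its grip rib and wipe all five off the end of the board into the trough joined to it, never touching the chips with the fingers. Then leave the scraper block standing upright on the cleared board, and do not disturb the other things on the bench.

Things in the scene. Friction and masses are not known exactly. Their poses are not given: they have to be found in the camera images.
- board: fixed scoring board on the bench. Origin: on the bench, on the board's middle line. In its frame the white work surface is at z 45 mm, x -65..65, y -100..135 mm; its +y end has no wall. Aluminium rails 10 mm thick along both long sides (x -75..-65 and 65..75), tops at z 53 mm, 8 mm above the surface. At y = -100 mm it ends over the trough
- board_top (a point): centre of the white work surface, 17.5 mm toward +y of the board's origin, z = 45 mm; axes as the board's
- trough (a point): centre of the floor of the open trough joined to the board's -y end, 140 mm toward -y of the board's origin; axes as the board's. Inside 130 mm along x, 80 mm along y (board y -180..-100), floor at z 4 mm, far wall 8 mm thick and 45 mm high; the rails run on as its side walls, 53 mm high
- scraper: loose grey scraper block, about 130 to 250 g, standing on the bench. Origin: centre of its underside. Block 116 mm along its x, 30 mm along its y, 28 mm tall, vertical faces, dark rubber foot; fits between the rails with 7 mm to spare on each side. On top a grip rib 70 mm along x, 16 mm thick along y, from 28 to 75 mm above the underside: pinch it across its 16 mm
- chip1: loose rectangular green glass chip 24x10x5 mm, 10 g, lying flat on the board. Origin: centre of its underside
- chip2: loose rectangular green glass chip 18x14x5 mm, 10 g, lying flat on the board. Origin: centre of its underside
- chip3: loose rectangular green glass chip 15x15x5 mm, 10 g, lying flat on the board. Origin: centre of its underside
- chip4: loose rectangular green glass chip 22x12x5 mm, 10 g, lying flat on the board. Origin: centre of its underside
- chip5: loose rectangular green glass chip 19x10x5 mm, 10 g, lying flat on the board. Origin: centre of its underside
- vial_1: bystander, loose, to be left alone: small capped white vial, 23 mm across, 48 mm tall; origin at the centre of its underside
- vial_2: bystander, loose, to be left alone: small capped white vial, 23 mm across, 48 mm tall; origin at the centre of its underside
- vial_3: bystander, loose, to be left alone: small capped white vial, 23 mm across, 48 mm tall; origin at the centre of its underside
- reagent_1: bystander, loose, to be left alone: brown reagent bottle, 54 mm across, 93 mm tall; origin at the centre of its underside
- reagent_2: bystander, loose, to be left alone: brown reagent bottle, 54 mm across, 93 mm tall; origin at the centre of its underside
- petri_3: bystander, loose, to be left alone: lidded petri dish, 90 mm across, 16 mm tall; origin at the centre of its underside
- weigh_boat: bystander, loose, to be left alone: square white weighing boat, 70x70x15 mm; origin at the centre of its underside
- timer: bystander, loose, to be left alone: flat square timer, 62x62x15 mm; origin at the centre of its underside

How it is judged:
On the way, in this order (a step that is already met when the one before it is completed fails the run):
1. the scraper block is down on the board's work surface (foot within 10 mm of it) (x of scraper in the frame of board between -0.065 and 0.065 m and y of scraper in the frame of board between -0.13 and 0.15 m and z of scraper in the frame of board between 0.04 and 0.055 m), for 0.1 s.
2. all five chips lie in the trough (x of chip1 in the frame of board between -0.065 and 0.065 m and y of chip1 in the frame of board between -0.18 and -0.098 m and z of chip1 in the frame of board between -0.002 and 0.032 m and x of chip2 in the frame of board between -0.065 and 0.065 m and y of chip2 in the frame of board between -0.18 and -0.098 m and z of chip2 in the frame of board between -0.002 and 0.032 m and x of chip3 in the frame of board between -0.065 and 0.065 m and y of chip3 in the frame of board between -0.18 and -0.098 m and z of chip3 in the frame of board between -0.002 and 0.032 m and x of chip4 in the frame of board between -0.065 and 0.065 m and y of chip4 in the frame of board between -0.18 and -0.098 m and z of chip4 in the frame of board between -0.002 and 0.032 m and x of chip5 in the frame of board between -0.065 and 0.065 m and y of chip5 in the frame of board between -0.18 and -0.098 m and z of chip5 in the frame of board between -0.002 and 0.032 m), for 0.2 s.
At the end, for the whole second after the job is handed in: All five chips lie at rest inside the trough (below 32 mm above the bench), and the scraper block stands at rest on the white surface, foot down (upright within 0.1 rad, underside within 4 mm of the surface, centre over the surface between the rails) (all of step 2 and linear speed of each of chip1, chip2, chip3, chip4, chip5, scraper below 0.02 m/s and x of scraper in the frame of board between -0.065 and 0.065 m and y of scraper in the frame of board between -0.1 and 0.135 m and z of scraper in the frame of board between 0.041 and 0.049 m and angle between scraper's own z axis and vertical below 0.1 rad); the robot touches nothing.
It fails at once if the robot's fingers or arm touch a glass chip (contact force between any of the fingers, the arm and chip1 above 0.3 N or contact force between any of the fingers, the arm and chip2 above 0.3 N or contact force between any of the fingers, the arm and chip3 above 0.3 N or contact force between any of the fingers, the arm and chip4 above 0.3 N or contact force between any of the fingers, the arm and chip5 above 0.3 N).
It fails at once if a bystander is moved by more than 20 mm (distance of any of vial_1, vial_2, vial_3, reagent_1, reagent_2, petri_3, weigh_boat, timer from where it was at the start of the episode above 0.02 m).
It fails at once if a bystander is tipped (angle between any of vial_1, vial_2, vial_3, reagent_1, reagent_2, petri_3, weigh_boat, timer's own z axis and vertical above 0.35 rad).
It also fails if it takes over 48 s, if anything falls off the work surface, if the arm or the gripper's body presses on something with over 40 N, if the wrist force passes 120 N, or if a joint passes its speed limit or range.

ROBOT

A 6-joint arm with a two-finger parallel gripper is mounted at the origin on a cart in front of the work surface, level with it; the furniture and walls round the work are solid. World frame = base frame: x ahead of the robot, y to its left, z up, the work surface at z = 0. Lengths are in m, angles in rad, forces in N, time in s.
With the tool pointing down it reaches from about 0.35 to 0.775 m from the base axis. Payload 5.5 kg.
Tool frame: the origin (TCP) lies between the finger pads; the fingertips stand 19 mm ahead of it and the grasp point (between the pads) is the TCP; z points along the fingers, y is the line along which they close (so a half turn about z gives the same grasp; the last joint's range is limited). The gripper opens to 85 mm and grips with 20 to 120 N. Pads are 22 mm wide; open, the fingers measure 114 mm over their backs; the gripper's body (76 mm by 85 mm) begins 54 mm behind the grasp point. The pads swing forward as they close: fully open they stand 13 mm farther back than shut.
Start: joints at [0.967, 0.313, 0.046, 1.304, 0, 1.431], TCP at [0.257, 0.514, 0.25] pointing down, gripper open.
Joint ranges: [-2.76, 2.76], [-0.86, 1.69], [-1.03, 1.26], [-2.2, 2.34], [-1.47, 1.5], [-3.14, 3.14]. Speed limits (rad/s): [2.57, 2.57, 3.14, 3.14, 3.14, 3.14].

INTERFACE

Orientations are given as a unit quaternion [w, x, y, z].
In Python, from workcell import env gives the robot as it stands.
- The arm moves only by the tool carry_out, never from a script. Its argument "increments" is a list that holds one entry, the list of rows, each a list of 6 numbers: the shift along the tool's x, y, z each as a share of 50 cm, from -1 to 1, then the turn, a rotation vector about the tool's x, y, z each as a share of 2 pi rad, from -1 to 1. In form: [[[x, y, z, ax, ay, az], ...]]. A call has 1 to 5 rows; each row is the pose to reach, as a shift and turn from the pose commanded when the call began, along the tool's axes at that moment, turning the shorter way round; what a row does not reach only later rows make up. A row lasts 1/8 s, in which the tool goes at most 62.5 mm and 10.7 degrees, less where a joint would pass 70% of its speed; a pose out of reach is approached as far as the arm can. A call with a number of a shift or a turn outside -1 to 1 is refused whole. A call with a gripper value outside its range is refused whole. "jaw" is the closure, from 0 (fully open) to 1 (shut), set as the call begins (left out, the last holds). The fingers move at their own pace and stop on an object; "squeeze" is the grip in N (left out, the last holds). Time passes only in rows, so rows that repeat a pose let the fingers close. It gives the time, the measured TCP pose, the force, the opening and the grip force at its end, in the units of the state.
- env.get_state(): the state, without advancing time (a new reading comes with each control period).
- env.read_camera(name): name is "scene" or "top" or "wrist"; returns a dict with "frame" (420x560x3 uint8, blue, green, red), "z_map" (420x560 float32, m along the optical axis (not along the pixel's ray), 0 where there is no reading), "intrinsics" (3x3 intrinsics, pixels), "k1" (the pictures are not rectified: a ray, as slopes to the right and down, at radius r is drawn at 1 + k1 r^2 times it, then the intrinsics apply), "R" (3x3) and "t" (3): a world point X has camera coordinates R X + t; the wrist camera has in their place "T_tool_cam" (4x4, takes a point from camera to tool coordinates, whose origin is the TCP and whose axes are the flange's). Camera axes: x right, y down, z forward; pixel columns grow to the right and rows downward; lengths in m; the calibration is good to about 2 mm. A picture is of the moment at which its call begins: read the wrist's pose just before it.
- env.hand_in(): hands the job in; it is judged then, once.
Trained networks look in the newest picture that a camera, given by its name, has taken for a name from the list of things; names that differ only in an ending like _2 or _b are one class to them, and where a whole thing is asked for, a point or a joint stands for the part that bears it (a point fixed in the world has none). Each returns a list of dicts, best first, with "score" (0 to 1); they miss things now and then, are a little off and sometimes report something else, mostly with a low value. They report only what shows in the picture. A call takes as long as a camera call.
- env.find_in(camera, name): "position" ([x, y, z] in m, in world coordinates, good to about 4 mm: the middle of the surface that is visible of it).
The state is a dict: "clock": time; "joint_pos": joint angles; "qvel": joint speeds; "tau": joint torques, N m; "tcp_pos": TCP position; "orientation": TCP orientation; "wrist_force": force on the tool from outside, world axes, zero at the start; "ft_torque": the same for the moment, N m; "finger_gap": finger opening in m; "grip_force": force on a finger pad.
Only numpy, scipy, OpenCV 4.12 (cv2) and the standard library are available. Lean on these libraries where they do the work, as an engineer would, in place of code of your own. Each camera call takes 0.05 s, during which the arm holds its last target. There are 200 camera calls.

## Working session

There is one attempt and no reset: what is moved stays moved. The work goes in short steps, Python scripts to look and compute and a tool call to move; the robot and the scene stay as the last step left them, time stands still between calls to the robot, and variables do not carry over. Pictures are saved under pics/ and viewed, at most 10 in all, crops included, and the job is handed in when it is done.

Besides the shell and the picture viewer there is one more tool, called after "Call:" as name(argument=value, ...), one argument or row to a line, values as JSON. carry_out: Moves the arm, as the interface text tells. Its arguments: {"type":"object","properties":{"increments":{"type":"array","items":{"type":"array","items":{"type":"array","items":{"type":"number","minimum":-1,"maximum":1}}}},"jaw":{"type":"number"},"squeeze":{"type":"number"}},"required":["increments"]}

```bash
mkdir -p pics; cat > h.py <<'E'
import numpy as np, cv2
from workcell import env
from scipy.spatial.transform import Rotation as Rn
def pts(c):
    K=c["intrinsics"];v,u=np.mgrid[0:420,0:560]
    xd=(u-K[0,2])/K[0,0];yd=(v-K[1,2])/K[1,1];x,y=xd.copy(),yd.copy()
    for _ in range(8):
        s=1+c["k1"]*(x*x+y*y);x=xd/s;y=yd/s
    z=c["z_map"];P=np.stack([x*z,y*z,z],-1)
    return (P-np.array(c["t"]))@np.array(c["R"])
E
python3 - <<'E'
from h import *
np.set_printoptions(precision=4,suppress=True)
s=env.get_state();print(s)
for n in ["top","scene"]:
    c=env.read_camera(n);cv2.imwrite(f"pics/{n}.png",c["frame"]);np.save(f"{n}.npy",c,allow_pickle=True)
    print(n,c["R"],c["t"])
    for k in ["board","board_top","trough","scraper","chip1","vial_1","reagent_1","petri_3","weigh_boat","timer"]:
        try:
            for d in env.find_in(n,k): print(k,np.round(d["position"],3),round(d["score"],2))
        except Exception as e: print(k,e)
E
```

```text
{'clock': 0.0, 'joint_pos': array([0.9674, 0.314 , 0.0449, 1.3036, 0.    , 1.4312]), 'qvel': array([ 0.0009,  0.    ,  0.0006, -0.0014, -0.0034,  0.0002]), 'tau': array([ -0.0013, -48.0628,  29.8532,   0.0193,  -0.    ,  -0.    ]), 'tcp_pos': array([0.2569, 0.5138, 0.2494]), 'orientation': array([-0.0004,  0.2298,  0.9732, -0.0009]), 'wrist_force': array([ 0.1807, -0.6054, -0.2842]), 'ft_torque': array([-0.0106, -0.0057, -0.0138]), 'grip_force': 0.0, 'finger_gap': 0.08523098721121797}
top [[-0.0051 -1.     -0.0035]
 [-0.9974  0.0053 -0.0713]
 [ 0.0713  0.0031 -0.9974]] [0.0089 0.5473 1.5588]
board [ 0.499 -0.102  0.043] 0.96
board [0.604 0.528 0.013] 0.37
board [ 0.558 -0.407  0.075] 0.19
board_top [ 0.506 -0.101  0.046] 0.66
trough [ 0.499 -0.102  0.046] 0.75
scraper [0.472 0.223 0.031] 0.57
vial_1 [0.64  0.217 0.047] 0.42
vial_1 [0.619 0.375 0.048] 0.37
vial_1 [ 0.498 -0.104  0.044] 0.18
reagent_1 [ 0.558 -0.407  0.074] 0.85
reagent_1 [ 0.604 -0.474  0.068] 0.75
reagent_1 [ 0.497 -0.104  0.041] 0.38
petri_3 [0.422 0.462 0.017] 0.57
weigh_boat [0.523 0.474 0.004] 0.88
weigh_boat [0.602 0.531 0.012] 0.62
timer [0.604 0.532 0.014] 0.79
timer [0.471 0.224 0.028] 0.64
timer [ 0.5   -0.105  0.042] 0.58
scene [[ 0.575  -0.818  -0.0149]
 [-0.6112 -0.4174 -0.6724]
 [ 0.5438  0.3958 -0.74  ]] [-0.2914  0.3945  1.3696]
board [ 0.492 -0.116  0.039] 0.91
board_top [ 0.493 -0.118  0.044] 0.87
trough [ 0.492 -0.117  0.042] 0.76
scraper [0.459 0.219 0.026] 0.59
vial_1 [0.63  0.213 0.035] 0.44
vial_1 [0.611 0.366 0.039] 0.44
reagent_1 [ 0.586 -0.487  0.067] 0.92
reagent_1 [ 0.542 -0.418  0.062] 0.85
petri_3 [0.418 0.456 0.017] 0.67
weigh_boat [0.528 0.482 0.009] 0.47
timer [0.601 0.526 0.015] 0.72
```

View pics/top.png

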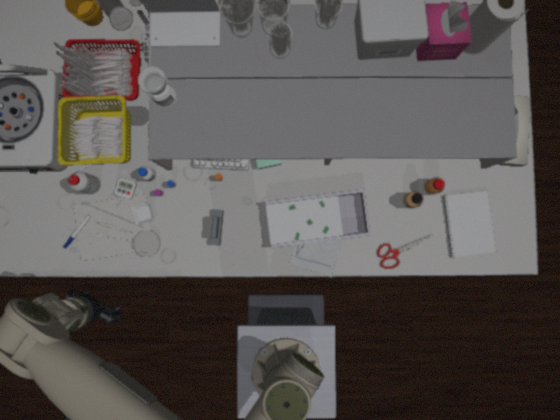

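View pics/scene.png

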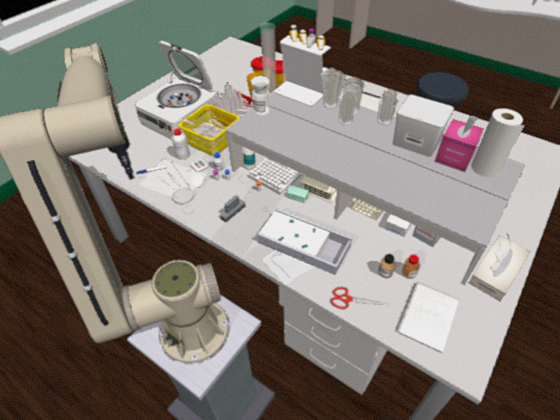

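The top picture shows the board at pixels (265–368, 193–247) with its trough at the right end (world −y). Five green chips lie on it, and the scraper is at about (213, 227). A shelf sits behind at rows 77–158. Next I measure from depth.

```bash
python3 - <<'E'
from h import *
np.set_printoptions(precision=4,suppress=True)
for n in ["top","scene"]:
    c=np.load(n+".npy",allow_pickle=True).item();P=pts(c);f=c["frame"].astype(int)
    print(n)
    X,Y,Z=P[...,0],P[...,1],P[...,2]
    b=(X>.38)&(X<.64)&(Y<.12)&(Y>-.32)
    for nm,m in [("rail",b&(Z>.048)&(Z<.062)),("all>35",b&(Z>.036)&(Z<.07))]:
        q=P[m][:,:2].astype(np.float32);r=cv2.minAreaRect(q);print(nm,len(q),r,np.median(P[m][:,2]))
    g=(f[...,1]-f[...,2]>25)&(f[...,1]-f[...,0]>10)&b
    k,l,st,ce=cv2.connectedComponentsWithStats(g.astype(np.uint8))
    for i in range(1,k):
        if st[i,4]>3: print("chip",ce[i],st[i,4],P[l==i].mean(0))
    s=(abs(X-.465)<.09)&(abs(Y-.22)<.09)
    for lo,hi in [(.015,.04),(.06,.09)]:
        m=s&(Z>lo)&(Z<hi);q=P[m][:,:2].astype(np.float32)
        if len(q)>3: print("scr",lo,len(q),cv2.minAreaRect(q),q.mean(0),np.median(P[m][:,2]))
    sh=(X>.5)&(Z>.15)&(abs(Y)<.5);print("shelf",X[sh].min(),Z[sh].min(),np.percentile(Z[sh],[1,20,50]), np.percentile(X[sh],[.5,2]))
    o=s
    if n=="top": cv2.imwrite("pics/crop.png",cv2.resize(c["frame"][150:280,120:400],None,fx=2.8,fy=2.8,interpolation=cv2.INTER_CUBIC))
E
```

```text
top
rail 1273 ((0.5005554556846619, -0.10497778654098511), (0.14998067915439606, 0.3218676745891571), 6.870114326477051) 0.050991176077863805
all>35 3684 ((0.5003207325935364, -0.10542401671409607), (0.15118511021137238, 0.3233549892902374), 6.865683555603027) 0.04599737229235576
chip [321.8889 203.5556] 9 [ 0.5456 -0.1202  0.0483]
chip [291.6923 207.    ] 13 [ 0.5349 -0.0229  0.0503]
chip [309.1818 221.8182] 11 [ 0.487  -0.0786  0.0506]
chip [325.6    229.3333] 15 [ 0.4602 -0.1221  0.1544]
chip [297.1818 236.0909] 11 [ 0.4415 -0.0398  0.0528]
scr 0.015 204 ((0.4753313660621643, 0.24955961108207703), (0.08510147035121918, 0.11518668383359909), 86.34925079345703) [0.4731 0.2207] 0.027121687486349966
scr 0.06 122 ((0.4731651842594147, 0.22401465475559235), (0.016882073134183884, 0.06773889809846878), 86.20780181884766) [0.473  0.2236] 0.07387293461861755
shelf 0.6619351827983861 0.1526782726011593 [0.223  0.2281 0.2312] [0.6653 0.6713]
scene
rail 785 ((0.49871179461479187, -0.10667307674884796), (0.15732096135616302, 0.32287076115608215), 6.92807149887085) 0.051085560952345795
all>35 2390 ((0.4986761510372162, -0.10459554195404053), (0.15870320796966553, 0.32663625478744507), 7.15552282333374) 0.04613726125421909
chip [291.5556 220.6667] 9 [ 0.5362 -0.0256  0.05  ]
chip [313.5714 229.7143] 7 [ 0.5454 -0.1204  0.0508]
chip [296. 235.] 9 [ 0.4875 -0.0789  0.0491]
chip [280.5833 238.3333] 12 [ 0.441  -0.0408  0.0503]
chip [304.3333 245.4667] 15 [ 0.464  -0.1316  0.0489]
scr 0.015 162 ((0.47012490034103394, 0.22213999927043915), (0.034796468913555145, 0.11738776415586472), 85.57579803466797) [0.4639 0.2176] 0.027205275816517667
scr 0.06 81 ((0.46937406063079834, 0.22280022501945496), (0.018523089587688446, 0.07033951580524445), 86.00459289550781) [0.4678 0.2217] 0.07240125820657847
shelf 0.6576395793620291 0.1503608403619861 [0.1696 0.2284 0.2322] [0.6622 0.6652]
```

View pics/crop.png

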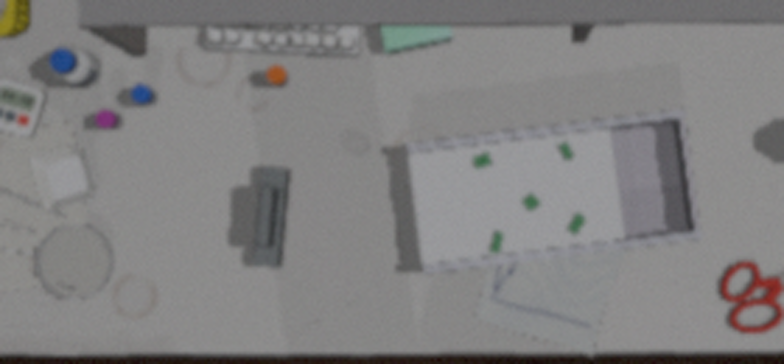

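The crop shows the scraper at crop pixel (268, 217), with its long side along world x. The board is tilted about 7°. The chips run from crop (482, 160) to (577, 223), all between the rails. From this, the board origin is about (0.497, −0.079) with its x axis at +6.9°, and the scraper is at about (0.471, 0.2235) with its axis at −3.8°.

```bash
cat >> h.py <<'E'
def row(x,y,z,yawy):
    """row to bring TCP to x,y,z pointing down, tool y at angle yawy(deg) in world"""
    s=env.get_state();q=s["orientation"];R=Rn.from_quat([q[1],q[2],q[3],q[0]])
    a=np.radians(yawy);ty=np.array([np.cos(a),np.sin(a),0]);tz=np.array([0,0,-1.])
    T=Rn.from_matrix(np.stack([np.cross(ty,tz),ty,tz],1))
    d=R.inv().apply(np.array([x,y,z])-s["tcp_pos"])/.5
    return np.round(np.r_[d,(R.inv()*T).as_rotvec()/(2*np.pi)],4).tolist()
O=np.array([.497,-.079]);PH=np.radians(6.9)
def b2w(x,y): return O+np.array([np.cos(PH)*x-np.sin(PH)*y,np.sin(PH)*x+np.cos(PH)*y])
E
python3 -c "
from h import *
print(row(.471,.2235,.18,86.2))"
```

```text
[-0.6425, -0.3289, 0.1407, 0.0, 0.0, -0.0633]
```

Call:
carry_out(
  increments=[
    [[-0.1,-0.05,0.02,0,0,-0.01],[-0.2,-0.1,0.04,0,0,-0.02],[-0.3,-0.15,0.06,0,0,-0.03],[-0.4,-0.2,0.08,0,0,-0.045],[-0.5,-0.25,0.1,0,0,-0.06]],
  ],
  jaw=0,
)

```text
clock: 1.72
tcp_pos: [0.4259, 0.2892, 0.2003]
orientation: [0.0, 0.042, 0.999, 0.0]
wrist_force: [0.3, 0.8, 0.1]
finger_gap: 0.0853
grip_force: 0.0
```

```bash
python3 -c "
from h import *
print(row(.471,.2235,.18,86.2))"
```

```text
[-0.1008, -0.1235, 0.0405, 0.0001, 0.0001, -0.0027]
```

Call:
carry_out(
  increments=[
    [[-0.035,-0.04,0.01,0,0,-0.001],[-0.07,-0.08,0.025,0,0,-0.003],[-0.1,-0.123,0.04,0,0,-0.003],[-0.1,-0.123,0.04,0,0,-0.003],[-0.1,-0.123,0.04,0,0,-0.003]],
  ],
)

```text
clock: 2.35
tcp_pos: [0.4692, 0.2253, 0.1805]
orientation: [-0.0, 0.034, 0.999, 0.0]
wrist_force: [0.2, -0.5, -0.2]
finger_gap: 0.0853
grip_force: 0.0
```

```bash
python3 - <<'E'
from h import *
s=env.get_state();c=env.read_camera("wrist");cv2.imwrite("pics/w1.png",c["frame"])
print(s["tcp_pos"],s["orientation"])
T=np.array(c["T_tool_cam"]);q=s["orientation"];R=Rn.from_quat([q[1],q[2],q[3],q[0]]).as_matrix()
Rw=R@T[:3,:3];tw=R@T[:3,3]+s["tcp_pos"]
c["R"]=Rw.T;c["t"]=-Rw.T@tw
P=pts(c);ok=c["z_map"]>0
m=ok&(P[...,2]>.065)&(P[...,2]<.085)&(abs(P[...,0]-.47)<.08)&(abs(P[...,1]-.22)<.05)
q=P[m][:,:2].astype(np.float32);print(len(q),cv2.minAreaRect(q),np.median(P[m][:,2]))
m=ok&(P[...,2]>.02)&(P[...,2]<.035)&(abs(P[...,0]-.47)<.08)&(abs(P[...,1]-.22)<.05)
q=P[m][:,:2].astype(np.float32);print(len(q),cv2.minAreaRect(q),np.median(P[m][:,2]))
E
```

```text
[0.4692194  0.22532736 0.18047281] [-8.24324001e-05  3.40387606e-02  9.99420489e-01  2.04815887e-04]
2161 ((0.4705197215080261, 0.22658848762512207), (0.016209909692406654, 0.06912244111299515), 85.09507751464844) 0.07474899677047259
2626 ((0.4713589549064636, 0.2265196591615677), (0.029976388439536095, 0.11551979184150696), 84.67935943603516) 0.028058943924995385
```

View pics/w1.png

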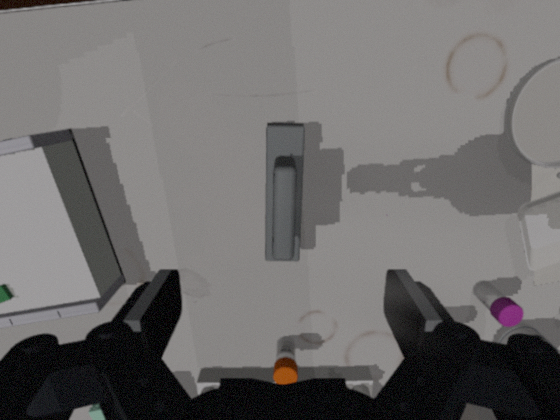

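The wrist view shows the rib upright at about pixel (285, 210), and the orange vial is well clear. The refined scraper pose is (0.471, 0.2265) at 84.9°. Its height and size match what was given.

```bash
python3 -c "
from h import *
print(row(.471,.2265,.055,84.9))"
```

```text
[-0.0035, 0.0019, 0.2512, 0.0001, 0.0, 0.0034]
```

Call:
carry_out(
  increments=[
    [[-0.0035,0.002,0.07,0,0,0.0034],[-0.0035,0.002,0.14,0,0,0.0034],[-0.0035,0.002,0.2,0,0,0.0034],[-0.0035,0.002,0.235,0,0,0.0034],[-0.0035,0.002,0.25,0,0,0.0034]],
  ],
)

```text
clock: 3.02
tcp_pos: [0.4702, 0.2266, 0.0546]
orientation: [-0.001, 0.044, 0.999, -0.0]
wrist_force: [0.2, -0.2, -0.0]
finger_gap: 0.0856
grip_force: 0.0
```

Call:
carry_out(
  increments=[
    [[0,0,0,0,0,0],[0,0,0,0,0,0],[0,0,0,0,0,0],[0,0,0,0,0,0],[0,0,0,0,0,0]],
  ],
  jaw=1,
  squeeze=60,
)

```text
clock: 3.65
tcp_pos: [0.4719, 0.2261, 0.0561]
orientation: [0.001, 0.045, 0.999, 0.0]
wrist_force: [-0.1, -0.1, 4.3]
finger_gap: 0.0154
grip_force: 59.4
```

```bash
python3 -c "
from h import *
s=env.get_state();print(s['tcp_pos'],s['orientation'],s['finger_gap'],s['grip_force'],s['wrist_force'])
print(b2w(0,.1))
print(row(.471,.2265,.15,84.9))"
```

```text
[0.47185767 0.22613276 0.05605359] [7.43621661e-04 4.46893904e-02 9.99000596e-01 3.37928803e-04] 0.015362857981920379 59.393484592437744 [-0.0988477  -0.11696206  4.33264711]
[0.48498632 0.02027573]
[0.0015, 0.0007, -0.1879, 0.0001, 0.0002, -0.0001]
```

Call:
carry_out(
  increments=[
    [[0,0,-0.04,0,0,0],[0,0,-0.1,0,0,0],[0,-0.06,-0.17,0,0,-0.01],[0,-0.12,-0.2,0,0,-0.02],[0,-0.15,-0.2,0,0,-0.033]],
  ],
)

```text
clock: 4.28
tcp_pos: [0.465, 0.1502, 0.1566]
orientation: [0.001, -0.06, 0.998, 0.0]
wrist_force: [1.2, 0.7, -1.9]
finger_gap: 0.0152
grip_force: 59.0
```

```bash
python3 - <<'E'
from h import *
np.set_printoptions(precision=4,suppress=True)
s=env.get_state();c=env.read_camera("wrist");cv2.imwrite("pics/w2.png",c["frame"])
print(s["tcp_pos"],s["orientation"],s["finger_gap"],s["wrist_force"])
T=np.array(c["T_tool_cam"]);q=s["orientation"];R=Rn.from_quat([q[1],q[2],q[3],q[0]]).as_matrix()
Rw=R@T[:3,:3];tw=R@T[:3,3]+s["tcp_pos"]
c["R"]=Rw.T;c["t"]=-Rw.T@tw
P=pts(c);ok=c["z_map"]>0;X,Y,Z=P[...,0],P[...,1],P[...,2]
L=P@R-R.T@s["tcp_pos"]  # tool coords
m=ok&(abs(L[...,0])<.075)&(abs(L[...,1])<.03)&(L[...,2]>.015)&(L[...,2]<.04)
q2=L[m][:,:2].astype(np.float32);print("block",len(q2),cv2.minAreaRect(q2))
D=P[...,:2]-O;bx=D[...,0]*np.cos(PH)+D[...,1]*np.sin(PH);by=-D[...,0]*np.sin(PH)+D[...,1]*np.cos(PH)
for lo,hi in [(.0,.05),(.05,.1),(.1,.13)]:
  for sg in (1,-1):
    m=ok&(Z>.0495)&(Z<.057)&(by>lo)&(by<hi)&(sg*bx>.055)&(sg*bx<.085)
    if m.sum()>20: print(lo,sg,m.sum(),np.percentile(bx[m],[2,50,98]))
m=ok&(abs(Z-.045)<.004)&(abs(bx)<.04)&(by>0);print("end",m.sum(),by[m].max() if m.sum() else 0,np.median(Z[m]))
print(row(*b2w(0,.1),.16,96.9))
E
```

```text
[0.465  0.1502 0.1566] [ 0.0011 -0.0597  0.9982  0.    ] 0.015223382810827786 [ 1.2202  0.6938 -1.9045]
block 5488 ((0.0004079677164554596, 0.0006016669794917107), (0.11624561995267868, 0.030102528631687164), 0.06027483195066452)
0.0 1 576 [0.0631 0.0671 0.0731]
0.0 -1 65 [-0.066  -0.0585 -0.0551]
0.05 1 893 [0.0631 0.0671 0.0733]
0.05 -1 1322 [-0.0764 -0.0711 -0.0571]
0.1 1 531 [0.0634 0.0673 0.0733]
0.1 -1 768 [-0.0765 -0.0717 -0.0668]
end 15931 0.13824956896829765 0.04526564688944305
[-0.0099, -0.2605, -0.0081, -0.0002, 0.0, 0.0001]
```

View pics/w2.png

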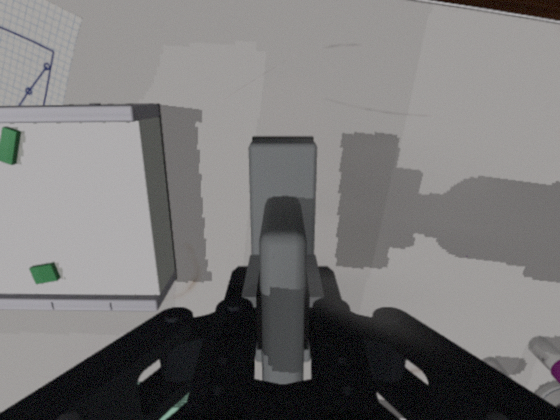

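The wrist view shows the block held square in the jaws (pixel 283, 200) and the open end of the board at the left, with the chips well ahead. The rails put the board centre 1.6 mm toward −x of my first fit, so I correct that and move over the board.

```bash
python3 - <<'E'
from h import *
s=open("h.py").read().replace("O=np.array([.497,-.079])","O=np.array([.4951,-.0772])");open("h.py","w").write(s)
E
python3 -c "
from h import *
print(row(*b2w(0,.1),.11,96.9))"
```

```text
[-0.0066, -0.2564, 0.0919, -0.0002, 0.0, 0.0001]
```

Call:
carry_out(
  increments=[
    [[-0.003,-0.08,0,0,0,0],[-0.005,-0.16,0,0,0,0],[-0.0066,-0.22,0,0,0,0],[-0.0066,-0.256,0,0,0,0],[-0.0066,-0.256,0.04,0,0,0]],
  ],
)

```text
clock: 4.95
tcp_pos: [0.4843, 0.0235, 0.1361]
orientation: [0.001, -0.058, 0.998, -0.0]
wrist_force: [-0.1, 0.5, -2.4]
finger_gap: 0.0153
grip_force: 59.3
```

```bash
python3 -c "
from h import *
print(row(*b2w(0,.1),.103,96.9), env.get_state()['wrist_force'])"
```

```text
[0.003, -0.0026, 0.0661, -0.0001, 0.0005, -0.0008] [-0.07211519  0.48637198 -2.4022591 ]
```

Call:
carry_out(
  increments=[
    [[0.003,-0.002,0.03,0,0,-0.001],[0.003,-0.002,0.055,0,0,-0.001],[0.003,-0.002,0.062,0,0,-0.001],[0.003,-0.002,0.065,0,0,-0.001],[0.003,-0.002,0.066,0,0,-0.001]],
  ],
)

```text
clock: 5.58
tcp_pos: [0.4819, 0.0235, 0.1027]
orientation: [0.0, -0.062, 0.998, -0.0]
wrist_force: [0.4, -0.4, -2.0]
finger_gap: 0.0154
grip_force: 59.2
```

Call:
carry_out(
  increments=[
    [[0,0,0.002,0,0,0],[0,0,0.004,0,0,0],[0,0,0.005,0,0,0],[0,0,0.005,0,0,0],[0,0,0.005,0,0,0]],
  ],
)

```text
clock: 6.2
tcp_pos: [0.4819, 0.0233, 0.101]
orientation: [0.001, -0.062, 0.998, -0.0]
wrist_force: [-3.6, -0.7, 7.9]
finger_gap: 0.0157
grip_force: 60.7
```

```bash
python3 -c "
from h import *
print(row(*b2w(0,-.107),.1005,96.9))"
```

```text
[-0.0005, -0.4168, 0.0012, -0.0, 0.0002, 0.0006]
```

Call:
carry_out(
  increments=[
    [[0,-0.015,0,0,0,0],[0,-0.04,0,0,0,0],[0,-0.065,0,0,0,0],[0,-0.09,0,0,0,0],[0,-0.115,0,0,0,0]],
  ],
)

```text
clock: 6.82
tcp_pos: [0.4897, -0.0335, 0.1011]
orientation: [0.001, -0.062, 0.998, 0.001]
wrist_force: [-0.4, 3.6, 6.4]
finger_gap: 0.0154
grip_force: 60.4
```

Call:
carry_out(
  increments=[
    [[0,-0.025,0,0,0,0],[0,-0.05,0,0,0,0],[0,-0.075,0,0,0,0],[0,-0.1,0,0,0,0],[0,-0.125,0,0,0,0]],
  ],
)

```text
clock: 7.45
tcp_pos: [0.4973, -0.0955, 0.101]
orientation: [0.001, -0.062, 0.998, 0.001]
wrist_force: [0.3, 3.6, 6.3]
finger_gap: 0.0159
grip_force: 60.3
```

```bash
python3 - <<'E'
from h import *
s=env.get_state();print(s['wrist_force'],s['finger_gap'])
print(row(*b2w(0,-.107),.1005,96.9))
c=env.read_camera("top");cv2.imwrite("pics/t2.png",cv2.resize(c["frame"][170:270,230:400],None,fx=4,fy=4,interpolation=cv2.INTER_CUBIC))
E
```

```text
[0.2777459  3.62649931 6.25982242] 0.01585536564604452
[0.0007, -0.1772, 0.0009, 0.0002, 0.0004, 0.0007]
```

View pics/t2.png

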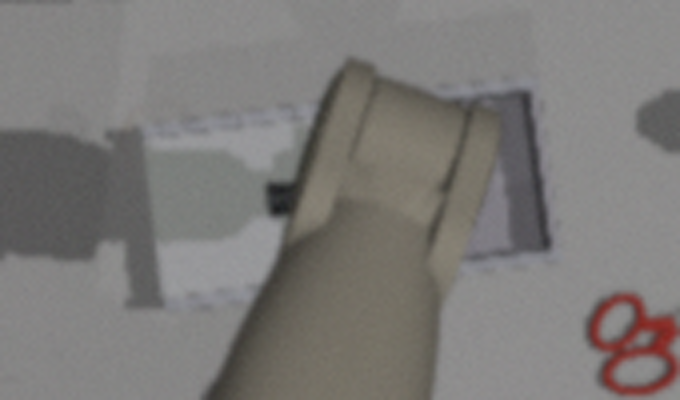

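The arm hides the block in this view. The board behind it, at crop pixels 150–290, is clean with no chips left. The forces are steady, so I continue.

Call:
carry_out(
  increments=[
    [[0,-0.025,0,0,0,0],[0,-0.05,0,0,0,0],[0,-0.075,0,0,0,0],[0,-0.1,0,0,0,0],[0,-0.125,0,0,0,0]],
  ],
)

```text
clock: 8.12
tcp_pos: [0.5049, -0.1572, 0.1011]
orientation: [0.001, -0.062, 0.998, 0.001]
wrist_force: [0.3, 3.4, 8.2]
finger_gap: 0.0155
grip_force: 60.5
```

Call:
carry_out(
  increments=[
    [[0,-0.015,0,0,0,0],[0,-0.03,0,0,0,0],[0,-0.045,0,0,0,0],[0,-0.052,0,0,0,0],[0,-0.052,0,0,0,0]],
  ],
)

```text
clock: 8.75
tcp_pos: [0.5081, -0.1833, 0.101]
orientation: [0.001, -0.062, 0.998, 0.0]
wrist_force: [-1.1, 3.0, 6.4]
finger_gap: 0.0152
grip_force: 60.4
```

```bash
python3 - <<'E'
from h import *
s=env.get_state();print(s['wrist_force'],s['finger_gap'])
print(row(*b2w(0,.02),.101,96.9))
c=env.read_camera("scene");cv2.imwrite("pics/s2.png",cv2.resize(c["frame"][180:300,220:390],None,fx=4,fy=4,interpolation=cv2.INTER_CUBIC))
E
```

```text
[-1.10636314  2.95465177  6.4357354 ] 0.01523595158268991
[-0.0006, 0.2538, 0.0001, 0.0, 0.0004, 0.0006]
```

View pics/s2.png

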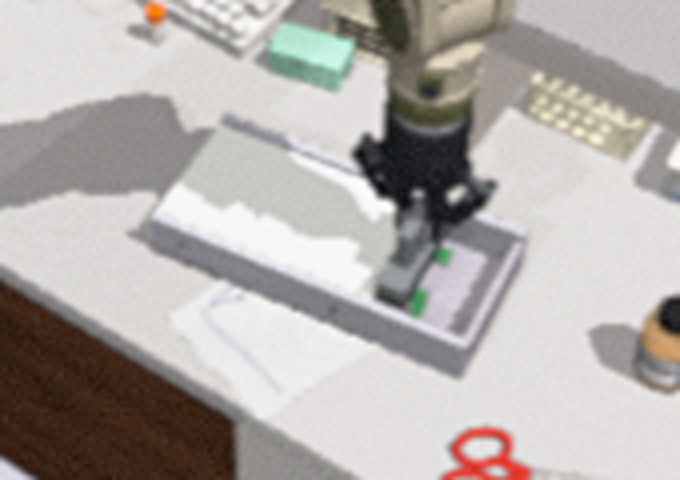

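The scene crop shows the block past the board's edge and green chips at the trough side (437, 255) and (418, 300). I draw back and check.

Call:
carry_out(
  increments=[
    [[0,0.015,0,0,0,0],[0,0.04,0,0,0,0],[0,0.075,0,0,0,0],[0,0.11,0,0,0,0],[0,0.15,0,0,0,0]],
  ],
)

```text
clock: 9.43
tcp_pos: [0.4993, -0.1095, 0.1011]
orientation: [0.001, -0.062, 0.998, -0.002]
wrist_force: [1.3, -3.9, 6.3]
finger_gap: 0.0154
grip_force: 60.3
```

Call:
carry_out(
  increments=[
    [[0,0.03,0,0,0,0],[0,0.06,0,0,0,0],[0,0.09,0,0,0,0],[0,0.105,0,0,0,0],[0,0.105,0,0,0,0]],
  ],
)

```text
clock: 10.05
tcp_pos: [0.4925, -0.0564, 0.101]
orientation: [0.001, -0.063, 0.998, -0.0]
wrist_force: [0.6, -0.6, 6.7]
finger_gap: 0.0152
grip_force: 60.6
```

```bash
python3 - <<'E'
from h import *
np.set_printoptions(precision=4,suppress=True)
s=env.get_state();print(s['tcp_pos'],s['wrist_force'])
for n in ["scene","top"]:
    c=env.read_camera(n);P=pts(c);f=c["frame"].astype(int)
    if n=="scene": cv2.imwrite("pics/s3.png",cv2.resize(c["frame"][180:300,220:390],None,fx=4,fy=4,interpolation=cv2.INTER_CUBIC))
    D=P[...,:2]-O;bx=D[...,0]*np.cos(PH)+D[...,1]*np.sin(PH);by=-D[...,0]*np.sin(PH)+D[...,1]*np.cos(PH)
    g=((f[...,1]-f[...,2]>20)&(f[...,1]-f[...,0]>8)&(abs(bx)<.09)&(abs(by)<.22)).astype(np.uint8)
    k,l,st,ce=cv2.connectedComponentsWithStats(g)
    for i in range(1,k):
        if st[i,4]>2: print(n,ce[i],st[i,4],[np.median(a[l==i]) for a in (bx,by,P[...,2])])
E
```

```text
[ 0.4925 -0.0564  0.101 ] [ 0.6497 -0.635   6.6594]
scene [303.  194.5] 4 [np.float64(0.017236872499583618), np.float64(-0.01284511527192573), np.float64(0.2514734980950085)]
scene [329.1923 242.3077] 26 [np.float64(0.04611918878210826), np.float64(-0.11548453358291073), np.float64(0.010714724885347027)]
scene [324.2963 254.7778] 27 [np.float64(-0.016774118790835273), np.float64(-0.12347897386484438), np.float64(0.011422195951775035)]
top [342.1111 201.8889] 18 [np.float64(0.044264221507308577), np.float64(-0.11899870920607078), np.float64(0.010164771351025646)]
top [345.5484 220.5484] 31 [np.float64(-0.016892458841101028), np.float64(-0.12258824511017216), np.float64(0.012553318893686511)]
top [344.2353 229.8235] 17 [np.float64(-0.04776935926766697), np.float64(-0.1137744558042372), np.float64(0.008874447471997459)]
```

View pics/s3.png

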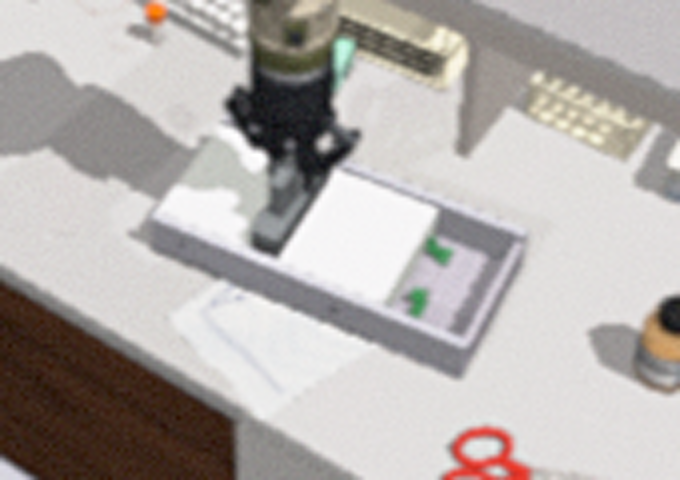

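The board in front of the block is clean. The chips lie in clumps on the trough floor at z of about 10 mm, with no green left above. I ease the press, release and rise.

Call:
carry_out(
  increments=[
    [[0,0,-0.001,0,0,0],[0,0,-0.001,0,0,0],[0,0,-0.001,0,0,0]],
  ],
)

```text
clock: 10.52
tcp_pos: [0.4924, -0.0565, 0.101]
orientation: [0.001, -0.062, 0.998, 0.0]
wrist_force: [2.7, 1.1, 7.2]
finger_gap: 0.0156
grip_force: 60.3
```

Call:
carry_out(
  increments=[
    [[0,0,0,0,0,0],[0,0,0,0,0,0],[0,0,0,0,0,0],[0,0,0,0,0,0],[0,0,0,0,0,0]],
  ],
  jaw=0,
)

```text
clock: 11.15
tcp_pos: [0.4915, -0.0571, 0.1002]
orientation: [-0.0, -0.062, 0.998, 0.0]
wrist_force: [0.6, -0.2, 0.3]
finger_gap: 0.0855
grip_force: 0.0
```

Call:
carry_out(
  increments=[
    [[0,0,-0.03,0,0,0],[0,0,-0.09,0,0,0],[0,0,-0.15,0,0,0],[0,0.05,-0.2,0,0,0],[0,0.12,-0.22,0,0,0]],
  ],
)

```text
clock: 11.78
tcp_pos: [0.4853, 0.0024, 0.2132]
orientation: [0.002, -0.061, 0.998, -0.0]
wrist_force: [1.1, -0.3, -0.2]
finger_gap: 0.0855
grip_force: 0.0
```

Call:
carry_out(
  increments=[
    [[0,0.1,0,0,0,0],[0,0.2,0,0,0,0],[0,0.3,0,0,0,0],[0,0.4,0,0,0,0],[0,0.45,0,0,0,0]],
  ],
)

```text
clock: 12.4
tcp_pos: [0.4558, 0.2281, 0.2116]
orientation: [0.001, -0.063, 0.998, 0.0]
wrist_force: [0.0, -0.9, 0.4]
finger_gap: 0.0855
grip_force: 0.0
```

```bash
python3 - <<'E'
from h import *
np.set_printoptions(precision=4,suppress=True)
for n in ["scene","top"]:
    c=env.read_camera(n);P=pts(c);f=c["frame"].astype(int)
    if n=="top": cv2.imwrite("pics/t4.png",cv2.resize(c["frame"][170:270,230:400],None,fx=4.5,fy=4.5,interpolation=cv2.INTER_CUBIC))
    D=P[...,:2]-O;bx=D[...,0]*np.cos(PH)+D[...,1]*np.sin(PH);by=-D[...,0]*np.sin(PH)+D[...,1]*np.cos(PH)
    g=((f[...,1]-f[...,2]>20)&(f[...,1]-f[...,0]>8)&(abs(bx)<.09)&(abs(by)<.22)).astype(np.uint8)
    k,l,st,ce=cv2.connectedComponentsWithStats(g)
    for i in range(1,k):
        if st[i,4]>2: print(n,ce[i],st[i,4],[np.median(a[l==i]) for a in (bx,by)],P[...,2][l==i].max())
    m=(abs(bx)<.06)&(P[...,2]>.11)&(P[...,2]<.13)&(abs(by)<.1)
    print("rib",m.sum(),bx[m].mean(),by[m].mean(),np.median(P[...,2][m]))
    for k in ["vial_1","reagent_1","petri_3","weigh_boat","timer"]:
        for d in env.find_in(n,k)[:2]: print(k,np.round(d["position"],3),round(d["score"],2))
E
```

```text
scene [329.0769 242.1923] 26 [np.float64(0.046146140482535764), np.float64(-0.11453101810741229)] 0.02417414808274249
scene [324.1379 254.7931] 29 [np.float64(-0.015518565024352267), np.float64(-0.123417038920703)] 0.022024835495203208
rib 73 -0.002958799984695456 0.01805375751194545 0.11829040409934727
vial_1 [0.632 0.21  0.035] 0.45
reagent_1 [ 0.584 -0.487  0.063] 0.91
reagent_1 [ 0.544 -0.419  0.062] 0.85
petri_3 [0.42  0.455 0.018] 0.63
petri_3 [0.529 0.482 0.006] 0.36
weigh_boat [0.528 0.482 0.009] 0.7
timer [0.597 0.528 0.015] 0.63
top [342.2353 201.8235] 17 [np.float64(0.04474557061573126), np.float64(-0.11978521823782952)] 0.013736350062717395
top [345.4667 220.4333] 30 [np.float64(-0.016794921518814596), np.float64(-0.12176383273040149)] 0.021733836691367664
top [344.2 229.8] 15 [np.float64(-0.047778648526657044), np.float64(-0.11370554176360471)] 0.014718467750805956
rib 121 0.000811458595625877 0.01957732940346338 0.11945489142076082
vial_1 [0.587 0.41  0.045] 0.53
reagent_1 [ 0.555 -0.408  0.074] 0.65
reagent_1 [ 0.602 -0.474  0.07 ] 0.48
petri_3 [0.41  0.478 0.018] 0.53
weigh_boat [0.53  0.483 0.006] 0.62
timer [0.602 0.531 0.012] 0.69
```

View pics/t4.png

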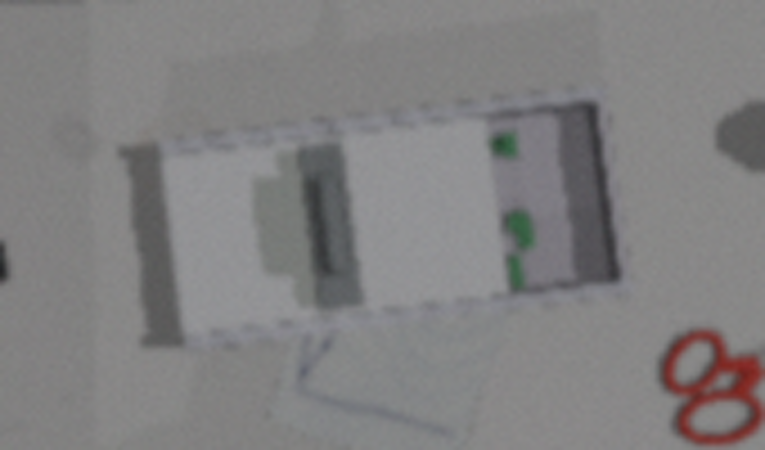

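The board is clear, with the block upright on it at crop pixel (330, 225) and its rib top at 0.119–0.120 m. All the green lies in the trough: 62 pixels against 59 at the start, and below 25 mm. The bystanders are where they were, so I hand in.

```bash
python3 -c "
from workcell import env
print(env.hand_in())"
```

```text
the job is handed in; nothing more can be done
None
```

The job is handed in (no verdict came back): by the final camera check, all five chips are in the trough, the scraper block stands upright on the cleared board, and the bystanders appear undisturbed.

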